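Clamp the model van and hold its roof open for inspection

ROBOT

A 6-joint arm with a two-finger parallel gripper is mounted at the origin on the work surface. World frame = base frame: x ahead of the robot, y to its left, z up, the work surface at z = 0. Lengths are in m, angles in rad, forces in N, time in s.
With the tool pointing down it reaches from about 0.4 to 0.825 m from the base axis. Payload 7 kg.
Tool frame: the origin (TCP) lies on the front face of the gripper's body, between the roots of the fingers; the fingertips stand manip.tips_ahead ahead of it and the grasp point (between the pads) lies 47 mm ahead of it (manip.tips_ahead is the distance from the TCP to the fingertips, in m); z points along the fingers, y is the line along which they close (so a half turn about z gives the same grasp; the last joint's range is limited). The gripper opens to 88 mm and grips with 3 to 60 N. Pads are 19 mm wide; open, the fingers measure 130 mm over their backs; the gripper's body (78 mm by 193 mm) begins 47 mm behind the grasp point.
Start: joints at [-0.872, 0.359, 0.012, 0, -1.224, -0.288], TCP at [0.27, -0.619, 0.292] pointing down, gripper open.
Joint ranges: [-3.07, 3.07], [-1.43, 2.12], [-1.02, 1.25], [-3.03, 1.67], [-3.05, -0], [-3.03, 3.03]. Speed limits (rad/s): [2.39, 2.39, 3.01, 3.14, 3.14, 3.14].

INTERFACE

Orientations are given as [roll, pitch, yaw] about the fixed x, y, z axes, in that order (R = Rz(yaw) Ry(pitch) Rx(roll)).
In Python, from plant import manip gives the robot as it stands.
- The arm moves only by the shell command python3 -m creep 'ROWS' [OPENING]. ROWS is JSON, a list of rows, each a list of 2 entries, a list of its own where there are three numbers: the shift along the tool's x, y, z in mm, then the turn, a rotation vector about the tool's x, y, z in rad. A call has exactly 10 rows; each row shifts and turns the commanded pose from where the row before left it, along the tool's axes as they then stand; what a row does not reach is not made up. A row lasts 1/10 s, in which the tool goes at most 50 mm and 8.59 degrees, less where a joint would pass 70% of its speed; a pose out of reach is approached as far as the arm can. A call is refused whole if a number of a shift passes 50 or a number of a turn 0.15, either way. A call with a gripper value outside its range is refused whole. OPENING is the opening, from 0 (shut) to 1 (fully open), set as the call begins (- or left out, the last holds). The fingers move at their own pace and stop on an object; the grip force is fixed at half the most. Time passes only in rows, so rows that do not move let the fingers close, or fill a call up. It gives the time, the measured TCP pose, the force, the opening and the grip force at its end, in the units of the state.
- manip.get_obs(): the state, without advancing time (a new reading comes with each control period).
- manip.grab_frame(name): name is "scene" or "side" or "wrist"; returns the picture (400x640x3 uint8, red, green, blue); there is no depth.
- manip.calibration(name): a dict with "mtx" (3x3 intrinsics, pixels), "dist_coeffs" ([k1, k2, p1, p2, k3] as OpenCV has them; the pictures are not rectified), "T" (4x4, takes a point from camera to world coordinates); the wrist camera has in their place "mount" (4x4, takes a point from camera to tool coordinates, whose origin is the TCP and whose axes are the flange's). Camera axes: x right, y up, looking along -z (the intrinsics and any distortion apply to the point x, -y, -z); pixel columns grow to the right and rows downward; lengths in m; the calibration is good to about 2 mm. A picture is of the moment at which its call begins: read the wrist's pose just before it. calibration takes no time and is no camera call.
- manip.finish_job(): hands the job in; it is judged then, once.
The state is a dict: "clock": time; "q": joint angles; "joint_vel": joint speeds; "joint_efforts": joint torques, N m; "tool_pos": TCP position; "tool_rot": TCP orientation; "ft_force": force on the tool from outside, world axes, zero at the start; "ft_torque": the same for the moment, N m; "width": opening from 0.0 (shut) to 1.0 (fully open); "finger_force": force on a finger pad.
Only numpy, scipy, OpenCV 4.12 (cv2) and the standard library are available. Lean on these libraries where they do the work, as an engineer would, in place of code of your own. Each camera call takes 0.05 s, during which the arm holds its last target. There are 200 camera calls.

TASK

The model railway van on the service stand needs a look inside. First slide the stand's jaw gently up to the van until its sprung pad is clearly pressed in against the van's end, and leave it clamped there; then lift the van's hinged roof by its tab and hold it open at 45 degrees. The roof falls shut if let go, so finish while still holding it at that angle, with the van still clamped on the stand and the other things on the table left where they are.

Things in the scene. Friction and masses are not known exactly. Their poses are not given: they have to be found in the camera images.
- stand: Wooden service stand, fixed to the table, 130 mm wide (its x) and 460 mm long (its y, from y = -160 to +300 mm), board 15 mm thick with two rails whose tops are 20 mm above the table. Origin: on the table surface under the nominal van centre; x points away from the robot (stand yaw is within 0.35 rad), y along the rails towards the jaw, z up. A wooden end stop 90 mm wide, up to 90 mm high, stands at the -y end with its face at y = -106 mm.
- jaw (a joint): Travel in m of the aluminium jaw carriage along the stand's -y direction, towards the van: 0 is fully open, stops at 0.09; grows as it closes. It has about 8 N of friction and stays where it is left.
- pad_face (a point): Centre of the rubber pad's face that meets the van, 76 mm above the table; the pad is 44 mm wide, 30 mm high, and stands 76 mm ahead (stand -y) of the post's axis when not pressed. It is sprung: 500 N/m, pressed in at most 12 mm, so 4 to 10 mm pressed in is 2 to 5 N; beyond 12 mm it is rigid.
- van: Loose brown model goods van on the rails, about 0.9 kg with roof, 80 mm wide (x), 210 mm long (y, end walls flat at y = -105 and +105 mm), walls up to z = 100 mm. Origin: centre of its underside at rail level (20 mm above the table); x away from the robot, y towards the jaw, parallel to the stand's. Its -y end stands at the end stop with a gap of at most 2 mm. The roof belongs to it.
- roof (a joint): Opening angle of the grey roof in rad: 0 shut, 0.785 is 45 degrees, stop at 1.35. Hinged along the van's +x long side; no spring and almost no friction, it falls shut from every angle.
- roof_hinge (a point): Middle of the roof's hinge axis (van x = 40 mm, z = 100 mm); the axis runs along the van's y.
- roof_tab (a point): Grip point in the steel tab that sticks out from the roof's free (-x) edge at mid-length, in the plane of the roof. Tab 18 mm wide (y), 10 mm thick, reaching 50 mm past the roof edge; this point is 28 mm past the edge, 110 mm from the hinge axis and 3.5 mm above it when shut (about 124 mm above the table). It swings up and towards +x on an arc about the hinge. Pinched across its 18 mm width it can turn between the fingers as the roof rises.
- jaw_grip (a point): Grip point of the jaw's upright post, on the post's axis, 116 mm above the table. The post is 36 mm (stand x) by 22 mm (stand y); its top lies 136 mm above the table, and below 51 mm is a wider foot (50 x 50 mm). Between post and van only the pad and its spindle, at 61 to 91 mm height, so tips kept above 93 mm are clear.
- pad: The jaw's sprung rubber pad with its spindle; its origin lies on the post's axis 21 mm above the table when the pad is not pressed (see pad_face).
- truck: Bystander, leave alone: toy-size flatbed lorry, about 44 x 135 mm, 63 high.
- flatcar: Bystander, leave alone: small flat wagon with a crate on it, 60 x 150 mm, 60 high.
- oiler: Bystander, leave alone: small clear oil bottle with black cap, 40 mm across, 90 high.
- screwdriver: Bystander, leave alone: screwdriver lying down, 160 mm long.
- tape: Bystander, leave alone: roll of paper tape lying flat, 60 mm across, 18 high.
- tank: Bystander, leave alone: white model storage tank, 72 mm across, 70 high.
- ballast: Bystander, leave alone: dark steel weight, 50 x 35 x 20 mm.

How it is judged:
On the way:
1. the jaw's pad presses on the van's end with more than 1.5 N while the roof is still shut (contact force between pad and van above 1.5 N and value of joint roof below 0.06 rad), for 0.3 s.
At the end, for the whole second after the job is handed in: The robot holds the roof still at 45 degrees, give or take 7, touching it with more than 0.2 N; the jaw's pad still presses the van with more than 1 N; the van has moved less than 15 mm from its start and stands level within 5 degrees (value of joint roof between 0.663 and 0.908 rad and velocity of joint roof between -0.1 and 0.1 rad/s and contact force between any of the fingers, the arm and van above 0.2 N and contact force between pad and van above 1 N and distance of van from where it was at the start of the episode below 0.015 m and angle between van's own z axis and vertical below 0.09 rad); the arm keeps its last pose, push and grip.
It fails at once if the van is squeezed by the jaw with more than 40 N (contact force between pad and van above 40 N).
It fails at once if a bystander is shifted by more than 20 mm (distance of any of truck, flatcar, oiler, screwdriver, tape, tank, ballast from where it was at the start of the episode above 0.02 m).
It also fails if it takes over 51 s, if anything falls off the work surface, if the arm or the gripper's body presses on something with over 40 N, if the wrist force passes 120 N, or if a joint passes its speed limit or range.

## Working session

There is one attempt and no reset: what is moved stays moved. The work goes in short steps, Python scripts to look and compute and a shell command to move; the robot and the scene stay as the last step left them, time stands still between calls to the robot, and variables do not carry over. Pictures are saved under pics/ and viewed, at most 10 in all, crops included, and the job is handed in when it is done.

```bash
mkdir -p pics; ls; python3 - <<'E'
from plant import manip
import cv2,numpy as np
print(manip.get_obs(), manip.tips_ahead)
for n in("scene","side","wrist"):
    print(n,manip.calibration(n))
    if n!="wrist": cv2.imwrite(f"pics/{n}0.png",manip.grab_frame(n)[:,:,::-1])
E
```

```text
pics
{'clock': 0.0, 'q': array([-8.71887433e-01,  3.59426738e-01,  1.10513861e-02, -2.97067729e-04,
       -1.22412069e+00, -2.88099255e-01]), 'joint_vel': array([-0.00034361, -0.00271489,  0.00020063, -0.00070257, -0.00088155,
       -0.00263199]), 'joint_efforts': array([-2.79102887e-04, -5.82721245e+01,  2.93045962e+01,  6.99710727e+00,
        6.85335224e-03, -1.41516525e-04]), 'tool_pos': array([ 0.26937905, -0.61850333,  0.29120315]), 'tool_rot': array([ 3.13988364e+00, -2.15229144e-04, -2.73088400e+00]), 'ft_force': array([-0.1976578 , -0.25372663,  0.85363631]), 'ft_torque': array([ 0.0064433 , -0.01426017,  0.01272181]), 'finger_force': 0.0, 'width': 0.9982667908930929} 0.0656
scene {'mtx': array([[376.71708205,   0.        , 321.0360628 ],
       [  0.        , 376.71708205, 199.80406052],
       [  0.        ,   0.        ,   1.        ]]), 'dist_coeffs': array([0.01972396, 0.        , 0.        , 0.        , 0.        ]), 'T': array([[ 0.31787867, -0.56624077,  0.76047652,  1.26506222],
       [ 0.94805717,  0.17979151, -0.26241688, -0.25200331],
       [ 0.01186391,  0.8
[... 510 characters left out ...]
,  0.60954314,  0.81915064],
       [ 0.        ,  0.        ,  0.        ,  1.        ]])}
wrist {'mtx': array([[346.13852656,   0.        , 315.40636506],
       [  0.        , 346.13852656, 194.45643456],
       [  0.        ,   0.        ,   1.        ]]), 'dist_coeffs': array([-0.07326126,  0.        ,  0.        ,  0.        ,  0.        ]), 'mount': array([[ 1.66837471e-03,  9.55621521e-01,  2.94592472e-01,
         8.01228445e-02],
       [ 9.99998534e-01, -1.70804180e-03, -1.22646581e-04,
         1.35008359e-03],
       [ 3.85972544e-04,  2.94592245e-01, -9.55622970e-01,
        -9.20783957e-02],
       [ 0.00000000e+00,  0.00000000e+00,  0.00000000e+00,
         1.00000000e+00]])}
```

View pics/scene0.png

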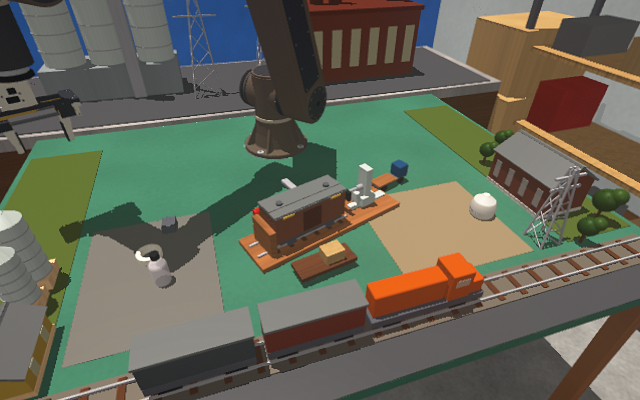

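View pics/side0.png

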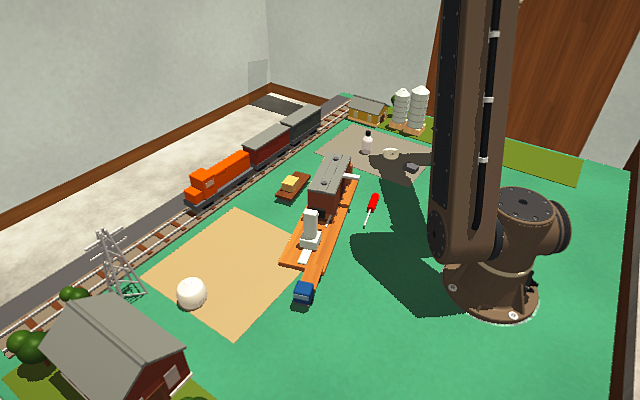

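The scene view shows the van at about (300,210), the tab at (290,184), the jaw post at (365,185) and the truck cab at (399,168). The side view shows the post at (310,225) and the tab at (350,177). I'll zoom in.

```bash
python3 - <<'E'
import cv2,numpy as np
a=cv2.imread("pics/scene0.png")[150:280,230:430]; b=cv2.imread("pics/side0.png")[145:310,270:400]
cv2.imwrite("pics/za.png",cv2.resize(a,None,fx=4,fy=4,interpolation=cv2.INTER_CUBIC))
cv2.imwrite("pics/zb.png",cv2.resize(b,None,fx=3.6,fy=3.6,interpolation=cv2.INTER_CUBIC))
E
```

```text
(no output)
```

View pics/za.png

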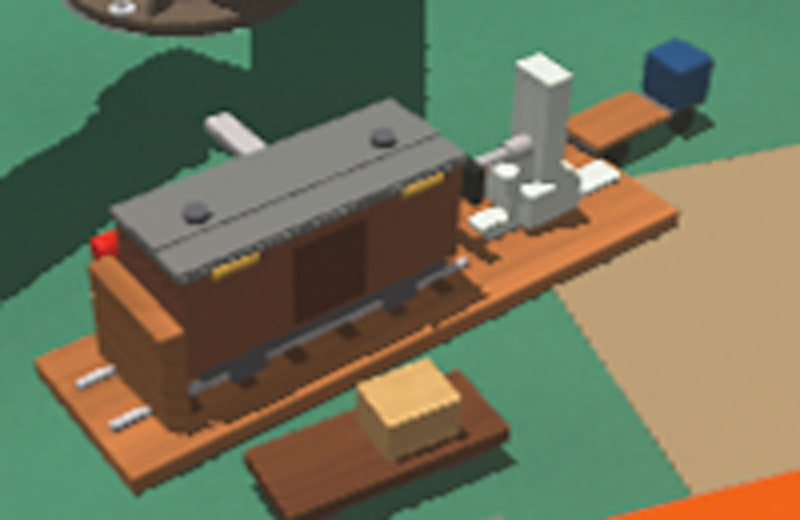

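View pics/zb.png

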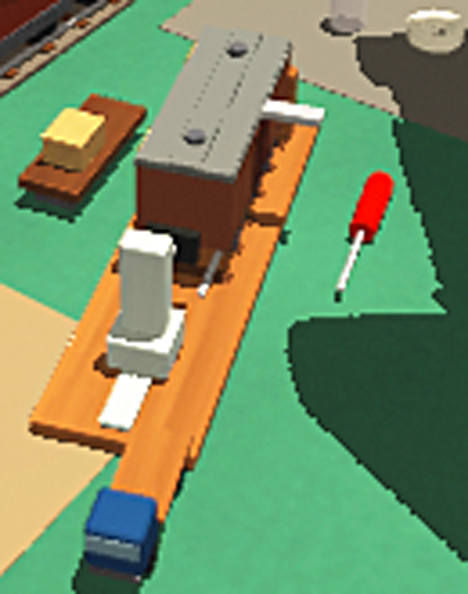

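Zoomed scene view: stand corners (38,362), (137,480) and (678,213), post top centre (544,68), and the tab running from (262,150) to (215,120). Zoomed side view: post top centre (146,239), and the tab tip at (323,114).

```bash
cat > h.py <<'E'
import cv2,numpy as np
from plant import manip
from scipy.spatial.transform import Rotation as R
def cam(n,obs=None):
    c=manip.calibration(n)
    if n!="wrist": return c["mtx"],c["dist_coeffs"],np.array(c["T"])
    T=np.eye(4);T[:3,:3]=R.from_euler("xyz",obs["tool_rot"]).as_matrix();T[:3,3]=obs["tool_pos"]
    return c["mtx"],c["dist_coeffs"],T@c["mount"]
def ray(n,uv,obs=None):
    K,d,T=cam(n,obs)
    p=cv2.undistortPoints(np.array([[uv]],float),K,d)[0,0]
    return T[:3,3],T[:3,:3]@np.array([p[0],-p[1],-1.])
def plane(n,uv,z,obs=None):
    o,d=ray(n,uv,obs); return o+d*(z-o[2])/d[2]
def tri(a,b):
    A=np.zeros((3,3));B=np.zeros(3);L=[a,b]
    for o,d in L:
        d=d/np.linalg.norm(d);P=np.eye(3)-np.outer(d,d);A+=P;B+=P@o
    x=np.linalg.solve(A,B)
    return x,[np.linalg.norm(np.cross(x-o,d/np.linalg.norm(d))) for o,d in L]
def proj(n,X,obs=None):
    K,d,T=cam(n,obs); p=np.linalg.inv(T)@np.append(X,1)
    return cv2.projectPoints(np.array([[p[0],-p[1],-p[2]]]),np.zeros(3),np.zeros(3),K,d)[0][0,0]
E
python3 - <<'E'
from h import *
np.set_printoptions(precision=4,suppress=True)
s=lambda u,v:(230+u/4-.4,150+v/4-.4); d=lambda u,v:(270+u/3.6-.4,145+v/3.6-.4)
a,b,c=[plane("scene",s(*p),.015) for p in((38,362),(137,480),(678,213))]
e=plane("side",d(32,425),.013)
print(a,b,c,e,"w",np.linalg.norm(a-b),"L",np.linalg.norm(b-c),np.linalg.norm(b-e))
for q in(c,e): v=q-b; print("yaw from y",np.arctan2(-v[0],v[1]))
v=b-a;print("yaw from x",np.arctan2(v[1],v[0]))
print("post",plane("scene",s(544,68),.136),plane("side",d(146,239),.136),tri(ray("scene",s(544,68)),ray("side",d(146,239))))
print("tab tip",plane("scene",s(215,120),.1265),plane("side",d(323,114),.1265))
print("roof-edge tab", plane("scene",s(258,150),.127))
E
```

```text
[ 0.5184 -0.2158  0.015 ] [ 0.6387 -0.176   0.015 ] [0.5004 0.2547 0.015 ] [0.4919 0.2623 0.013 ] w 0.12671311711470035 L 0.4523437525979352 0.4622185824348999
yaw from y 0.3106834571705915
yaw from y 0.3230442816039165
yaw from x 0.3197374896207017
post [0.4627 0.1533 0.136 ] [0.4622 0.1553 0.136 ] (array([0.4624, 0.154 , 0.1354]), [np.float64(0.0005938071569542773), np.float64(0.0005938071569542119)])
tab tip [ 0.4437 -0.075   0.1265] [ 0.4407 -0.0737  0.1265]
roof-edge tab [ 0.4869 -0.0573  0.127 ]
```

```bash
python3 -m creep '[[[-15,15,0],[0,0,0.092]],[[-34,32,4],[0,0,0]],[[-34,32,4],[0,0,0]],[[-34,32,4],[0,0,0]],[[-34,32,4],[0,0,0]],[[-34,32,4],[0,0,0]],[[-34,32,4],[0,0,0]],[[-34,32,4],[0,0,0]],[[-34,32,4],[0,0,0]],[[-19,16,4],[0,0,0]]]' 1
```

```text
clock: 1.1
tool_pos: [0.4693, -0.2468, 0.256]
tool_rot: [3.141, 0.0, -2.821]
ft_force: [0.5, -0.1, 1.7]
width: 1.002
finger_force: 0.0
```

```bash
python3 -m creep '[[[-12,40,0],[0,0,0]],[[-12,40,0],[0,0,0]],[[-12,40,0],[0,0,0]],[[-12,40,0],[0,0,0]],[[-12,40,0],[0,0,0]],[[-12,40,0],[0,0,0]],[[-12,40,0],[0,0,0]],[[-12,40,0],[0,0,0]],[[-10,30,0],[0,0,0]],[[0,0,0],[0,0,0]]]'
cat > post.py <<'E'
from h import *
np.set_printoptions(precision=4,suppress=True)
import sys
ex=np.array([.950,.313,0]);ey=np.array([-.313,.950,0]);O=np.array([.5268,-.0443,0])
o=manip.get_obs();im=manip.grab_frame("wrist")
cv2.imwrite("pics/%s.png"%sys.argv[1],im[:,:,::-1])
T=np.array(sys.argv[2:5],float)
Rm=R.from_euler("xyz",o["tool_rot"]).as_matrix()
g=o["tool_pos"]+Rm[:,2]*.047
print("t",o["clock"],"tcp",o["tool_pos"],o["tool_rot"],"shift mm",1e3*Rm.T@(T-g),"w",o["width"],"F",o["ft_force"],o["finger_force"],"yaw err",np.arctan2(Rm[1,1],Rm[0,1])-1.889)
print("target px",proj("wrist",T,o))
E
python3 post.py w1 .4624 .154 .116
```

```text
clock: 2.1
tool_pos: [0.4594, 0.119, 0.2561]
tool_rot: [3.141, 0.0, -2.819]
ft_force: [0.1, -0.5, 0.6]
width: 1.001
finger_force: 0.0
t 2.1 tcp [0.4594 0.119  0.2561] [ 3.1414  0.0003 -2.8194] shift mm [-13.8846  32.1791  93.0698] w 1.000890939366384 F [ 0.0931 -0.5129  0.5507] 0.0 yaw err 0.003939737416595257
target px [358.0242 224.3678]
```

View pics/w1.png

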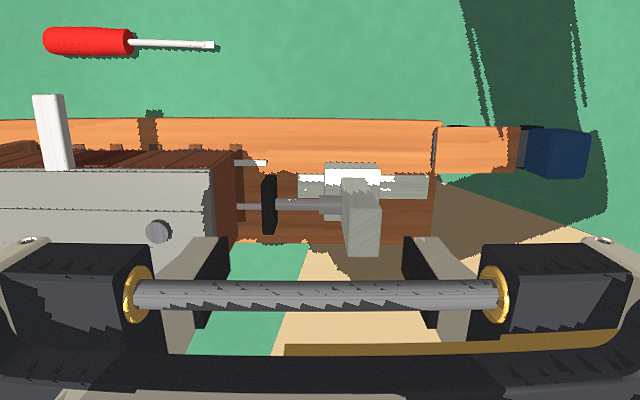

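The wrist view shows the post's top face at about columns 347-381 and rows 204-257, the pad at (268,205), the van's end at column 210 and the tab at (50,130).

```bash
python3 - <<'E'
from h import *
np.set_printoptions(precision=4,suppress=True)
ex=np.array([.950,.313,0]);ey=np.array([-.313,.950,0]);O=np.array([.5268,-.0443,0])
o=manip.get_obs()
im=cv2.imread("pics/w1.png");hsv=cv2.cvtColor(im,cv2.COLOR_BGR2HSV)
for n,p,z in (("post",(364,231),.136),("c1",(348,205),.136),("c2",(381,205),.136),("c3",(381,257),.136),("c4",(349,257),.136),("pad face",(262,178),.091),("tab tip",(49,95),.128),("tab far",(60,171),.128),("roof end",(209,171),.12)):
    P=plane("wrist",p,z,o);print(n,P,"stand",ex@(P-O),ey@(P-O))
print(proj("wrist",np.array([.4624,.154,.136]),o))
for r in (215,230,245): print(im[r,335:395:3].sum(1)//3)
E
```

```text
post [0.4583 0.1528 0.136 ] stand -0.0034088509906663508 0.20866044378506018
c1 [0.4445 0.1364 0.136 ] stand -0.021593941018622987 0.19740211202389493
c2 [0.4377 0.1567 0.136 ] stand -0.021695346810572228 0.2188524473336796
c3 [0.4726 0.1707 0.136 ] stand 0.015784376684613067 0.22124982127583592
c4 [0.4794 0.15   0.136 ] stand 0.01581075749874253 0.19936877613753448
pad face [0.4581 0.0755 0.091 ] stand -0.027763660609400984 0.13526367713632875
tab tip [ 0.4378 -0.0691  0.128 ] stand -0.09226506760284969 0.004316069579652656
tab far [ 0.4863 -0.0553  0.128 ] stand -0.04194121183697605 0.0022061374539205083
roof end [0.4563 0.0418 0.12  ] stand -0.040003672779767074 0.1038070953311444
[363.5103 236.9385]
[150 151 128 127 120 138 147 144 141 152 147 148 147 143 141 146  77  84
  79  83]
[ 84  79  79 125 122 139 144 146 143 145 143 145 144 147 146 134  80  79
  81  82]
[ 95  90  93  91 128 147 145 147 144 146 146 144 144 151 146  85  93  92
  93  94]
```

```bash
python3 -m creep '[[[-12,32,0],[0,0,0]],[[0,0,15],[0,0,0]],[[0,0,15],[0,0,0]],[[0,0,15],[0,0,0]],[[0,0,15],[0,0,0]],[[0,0,15],[0,0,0]],[[0,0,10],[0,0,0]],[[0,0,6],[0,0,0]],[[0,0,0],[0,0,0]],[[0,0,0],[0,0,0]]]' 1
python3 post.py w2 .461 .1535 .116
python3 -m creep '[[[0,0,0],[0,0,0]],[[0,0,0],[0,0,0]],[[0,0,0],[0,0,0]],[[0,0,0],[0,0,0]],[[0,0,0],[0,0,0]],[[0,0,0],[0,0,0]],[[0,0,0],[0,0,0]],[[0,0,0],[0,0,0]],[[0,0,0],[0,0,0]],[[0,0,0],[0,0,0]]]' 0
python3 post.py w3 .461 .1535 .116
```

```text
clock: 3.15
tool_pos: [0.461, 0.1501, 0.1655]
tool_rot: [3.142, 0.0, -2.823]
ft_force: [-0.2, 0.1, 0.7]
width: 0.996
finger_force: 0.0
t 3.15 tcp [0.461  0.1501 0.1655] [ 3.1416  0.0004 -2.8229] shift mm [-1.0705  3.2201  2.5469] w 0.9956591168863391 F [-0.195   0.1412  0.7271] 0.0 yaw err 0.0004950160374252999
target px [319.3179 272.351 ]
clock: 4.2
tool_pos: [0.4605, 0.1509, 0.1651]
tool_rot: [3.14, 0.0, -2.823]
ft_force: [-3.5, 5.2, 0.6]
width: 0.253
finger_force: 30.0
t 4.2 tcp [0.4605 0.1509 0.1651] [ 3.1402  0.0002 -2.8234] shift mm [-1.3291  2.2536  2.1353] w 0.25313371090580217 F [-3.4624  5.1895  0.5682] 29.97962772846222 yaw err 1.1235491589767221e-05
target px [317.2298 273.2986]
```

```bash
python3 -m creep '[[[0,-2,0],[0,0,0]],[[0,-3,0],[0,0,0]],[[0,-3,0],[0,0,0]],[[0,-3,0],[0,0,0]],[[0,-3,0],[0,0,0]],[[0,-3,0],[0,0,0]],[[0,-3,0],[0,0,0]],[[0,0,0],[0,0,0]],[[0,0,0],[0,0,0]],[[0,0,0],[0,0,0]]]'
for i in 1 2 3; do python3 -m creep '[[[0,-1,0],[0,0,0]],[[0,-1,0],[0,0,0]],[[0,-1,0],[0,0,0]],[[0,-1,0],[0,0,0]],[[0,0,0],[0,0,0]],[[0,0,0],[0,0,0]],[[0,0,0],[0,0,0]],[[0,0,0],[0,0,0]],[[0,0,0],[0,0,0]],[[0,0,0],[0,0,0]]]'; done
python3 post.py w4 .461 .1535 .116
```

```text
clock: 5.25
tool_pos: [0.4666, 0.1317, 0.1651]
tool_rot: [3.14, -0.0, -2.823]
ft_force: [-4.2, 4.2, 1.1]
width: 0.247
finger_force: 30.0
clock: 6.25
tool_pos: [0.4678, 0.1281, 0.1651]
tool_rot: [3.14, -0.0, -2.823]
ft_force: [-5.2, 6.5, 2.4]
width: 0.247
finger_force: 30.0
clock: 7.25
tool_pos: [0.469, 0.1244, 0.1651]
tool_rot: [3.14, -0.0, -2.823]
ft_force: [-5.0, 6.3, 2.8]
width: 0.249
finger_force: 30.0
clock: 8.25
tool_pos: [0.4702, 0.1208, 0.1651]
tool_rot: [3.14, -0.0, -2.823]
ft_force: [-6.5, 7.3, 3.1]
width: 0.249
finger_force: 30.0
t 8.25 tcp [0.4702 0.1208 0.1651] [ 3.1397 -0.0001 -2.8234] shift mm [-1.5421 33.8719  2.1848] w 0.24924353626315424 F [-6.5026  7.3431  3.0826] 29.980327785015106 yaw err -2.6677361421256762e-05
target px [385.538 273.524]
```

View pics/w4.png

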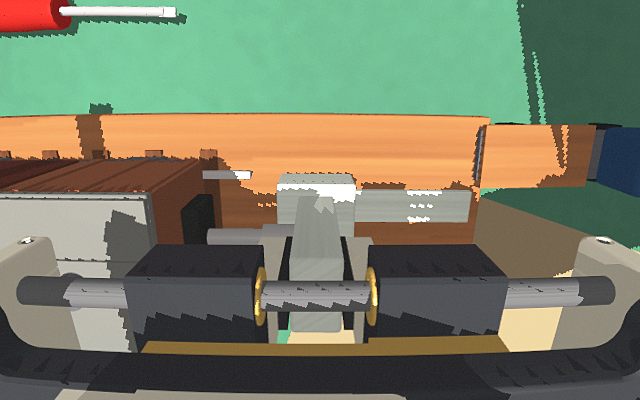

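Wrist view: the pad's top edge runs from about (182,207) to (213,195), close against the van's end wall. I'll measure how far it is pressed in.

```bash
python3 - <<'E'
from h import *
im=cv2.imread("pics/w4.png")
cv2.imwrite("pics/w4z.png",cv2.resize(im[130:270,130:330],None,fx=4,fy=4,interpolation=cv2.INTER_CUBIC))
E
```

```text
(no output)
```

View pics/w4z.png

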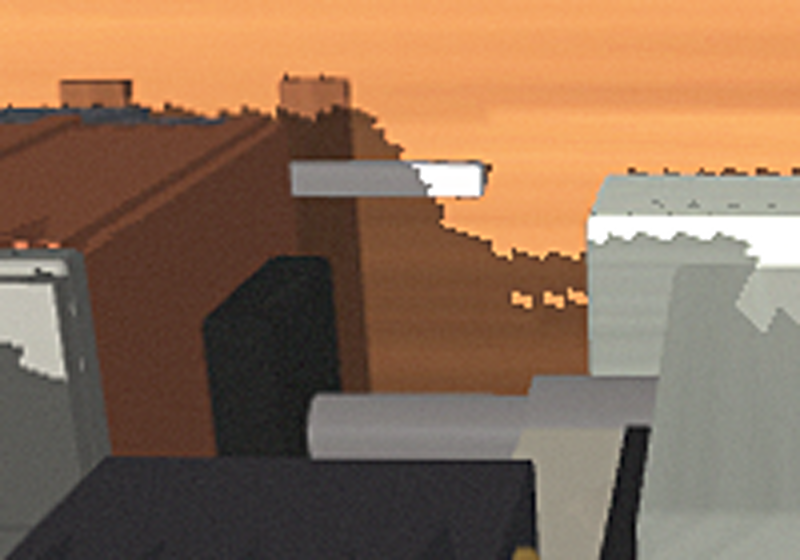

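```bash
python3 - <<'E'
from h import *
ex=np.array([.950,.313,0]);ey=np.array([-.313,.950,0]);O=np.array([.5268,-.0443,0])
o=manip.get_obs(); print("post y",ey@(o["tool_pos"]-O))
for n,p,z in (("padtop",(205,325),.091),("padbot",(272,258),.061),("padback bot",(328,258),.061),("wall top",(88,250),.118),("wall bot",(278,118),.03)):
    P=plane("wrist",(130+p[0]/4-.4,130+p[1]/4-.4),z,o);print(n,"stand",ex@(P-O),ey@(P-O))
E
```

```text
post y 0.1745148467357526
padtop stand -0.02226056605336843 0.10662396008695887
padbot stand -0.02208160451606582 0.10561796460617516
padback bot stand -0.022090843850479488 0.11410771477693164
wall top stand -0.040482623744245036 0.106009935112617
wall bot stand -0.03714567347274151 0.09795485774058672
```

```bash
python3 - <<'E'
import cv2,numpy as np
a=cv2.imread("pics/w3.png");b=cv2.imread("pics/w4.png")
for r in (200,215,225,232,238):
  for n,i in(("w3",a),("w4",b)):
    g=i[r,120:290].max(1); d=np.where(g<50)[0]+120; print(r,n,d[:1],d[d<225][-1:],len(d))
E
```

```text
200 w3 [183] [203] 21
200 w4 [191] [212] 22
215 w3 [172] [205] 34
215 w4 [181] [213] 33
225 w3 [173] [206] 34
225 w4 [182] [214] 33
232 w3 [174] [198] 25
232 w4 [183] [206] 24
238 w3 [175] [197] 26
238 w4 [184] [205] 25
```

Compared with the picture taken before the push, the pad is pressed in about 5 mm. I'll add 2 mm, then open partway so the finger clears the van, and rise.

```bash
python3 -m creep '[[[0,-1,0],[0,0,0]],[[0,-1,0],[0,0,0]],[[0,0,0],[0,0,0]],[[0,0,0],[0,0,0]],[[0,0,0],[0,0,0]],[[0,0,0],[0,0,0]],[[0,0,0],[0,0,0]],[[0,0,0],[0,0,0]],[[0,0,0],[0,0,0]],[[0,0,0],[0,0,0]]]'
python3 post.py w5 .461 .1535 .116
python3 -m creep '[[[0,0,0],[0,0,0]],[[0,0,0],[0,0,0]],[[0,0,0],[0,0,0]],[[0,0,0],[0,0,0]],[[0,0,0],[0,0,0]],[[0,0,0],[0,0,0]],[[0,0,0],[0,0,0]],[[0,0,0],[0,0,0]],[[0,0,0],[0,0,0]],[[0,0,0],[0,0,0]]]' 0.45
python3 post.py w6 .461 .1535 .116
python3 - <<'E'
import cv2,numpy as np
for n in("w3","w4","w5","w6"):
    i=cv2.imread(f"pics/{n}.png")
    for r in (215,225):
        d=np.where(i[r,120:290].max(1)<50)[0]+120; print(r,n,d[:1],d[d<225][-1:])
E
```

```text
clock: 9.3
tool_pos: [0.4708, 0.119, 0.1651]
tool_rot: [3.14, -0.0, -2.823]
ft_force: [-7.8, 8.3, 2.8]
width: 0.251
finger_force: 30.0
t 9.3 tcp [0.4708 0.119  0.1651] [ 3.1396 -0.     -2.8234] shift mm [-1.5355 35.7236  2.2074] w 0.25069322231733493 F [-7.7915  8.2538  2.7529] 29.98078018426895 yaw err 2.654097472487571e-05
target px [389.5036 273.4652]
clock: 10.35
tool_pos: [0.4714, 0.1179, 0.1652]
tool_rot: [3.142, 0.0, -2.823]
ft_force: [0.0, 0.2, -0.7]
width: 0.452
finger_force: 0.0
t 10.35 tcp [0.4714 0.1179 0.1652] [ 3.1416  0.0001 -2.8228] shift mm [-1.3063 37.0853  2.1832] w 0.4516807353172206 F [ 0.0131  0.1662 -0.6832] 0.0 yaw err 0.0005920735653723863
target px [392.4668 273.0328]
215 w3 [172] [205]
225 w3 [173] [206]
215 w4 [181] [213]
225 w4 [182] [214]
215 w5 [185] [216]
225 w5 [186] [217]
215 w6 [187] [219]
225 w6 [188] [219]
```

```bash
python3 -m creep '[[[0,0,-20],[0,0,0]],[[0,0,-30],[0,0,0]],[[0,0,-35],[0,0,0]],[[11,-29,0],[0,0,0]],[[11,-29,0],[0,0,0]],[[11,-29,0],[0,0,0]],[[11,-29,0],[0,0,0]],[[11,-29,0],[0,0,0]],[[11,-26,0],[0,0,0]],[[0,0,0],[0,0,0]]]' 0.55
python3 post.py w7 .4603 -.0662 .124
```

```text
clock: 11.4
tool_pos: [0.4616, -0.0675, 0.2501]
tool_rot: [-3.141, -0.001, -2.825]
ft_force: [0.3, 1.2, 0.9]
width: 0.546
finger_force: 0.0
t 11.4 tcp [ 0.4616 -0.0675  0.2501] [-3.1415 -0.0006 -2.8253] shift mm [ 0.7926  1.6525 79.0727] w 0.5459844595561605 F [0.336  1.1585 0.8731] 0.0 yaw err -0.001934571592133505
target px [315.8156 211.853 ]
```

View pics/w7.png

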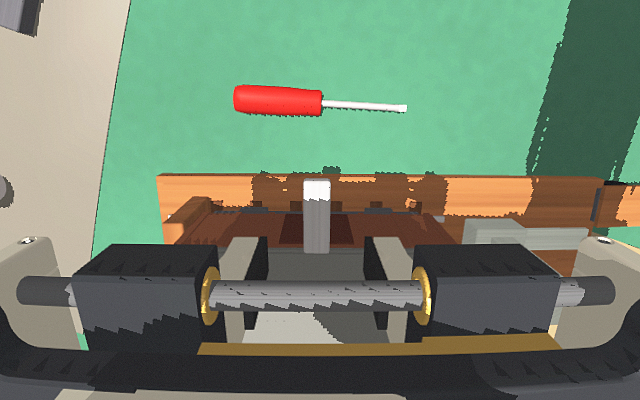

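Wrist view: the tab covers columns 303-330 and rows 180-253, centred on the predicted point (316,212).

```bash
python3 - <<'E'
from h import *
o=manip.get_obs();Rm=R.from_euler("xyz",o["tool_rot"]).as_matrix()
for p in((316.5,180),(316.5,212),(316.5,252),(303,215),(330,215)): print(p,1e3*Rm.T@(plane("wrist",p,.1285,o)-o["tool_pos"]))
E
```

```text
(316.5, 180) [ 24.01550102   2.03900122 121.6154767 ]
(316.5, 212) [  2.31528224   2.09545077 121.61248662]
(316.5, 252) [-26.72367736   2.17231138 121.60848541]
(303, 215) [  0.19789114  -6.78633589 121.61172776]
(330, 215) [  0.22936577  10.98849307 121.61266632]
```

```bash
python3 -m creep '[[[1,2,0],[0,0,0]],[[0,0,15],[0,0,0]],[[0,0,15],[0,0,0]],[[0,0,15],[0,0,0]],[[0,0,15],[0,0,0]],[[0,0,12],[0,0,0]],[[0,0,7],[0,0,0]],[[0,0,0],[0,0,0]],[[0,0,0],[0,0,0]],[[0,0,0],[0,0,0]]]'
python3 -m creep '[[[0,0,0],[0,0,0]],[[0,0,0],[0,0,0]],[[0,0,0],[0,0,0]],[[0,0,0],[0,0,0]],[[0,0,0],[0,0,0]],[[0,0,0],[0,0,0]],[[0,0,0],[0,0,0]],[[0,0,0],[0,0,0]],[[0,0,0],[0,0,0]],[[0,0,0],[0,0,0]]]' 0
python3 post.py w8 .4603 -.0662 .1235
```

```text
clock: 12.45
tool_pos: [0.4611, -0.0633, 0.1718]
tool_rot: [-3.141, 0.001, -2.822]
ft_force: [-0.2, 0.4, -0.2]
width: 0.55
finger_force: 0.0
clock: 13.45
tool_pos: [0.4605, -0.0643, 0.1713]
tool_rot: [-3.141, -0.001, -2.823]
ft_force: [0.0, -5.7, 1.9]
width: 0.201
finger_force: 30.0
t 13.45 tcp [ 0.4605 -0.0643  0.1713] [-3.1409 -0.0008 -2.8233] shift mm [ 0.7559 -1.7336  0.7746] w 0.20096209585060537 F [ 0.0468 -5.6653  1.8924] 30.023434460163116 yaw err 0.00011102682711605638
target px [308.5021 270.7623]
```

```bash
python3 -m creep '[[[0,-1,0],[0,0,0]],[[-0.3,0,-4.8],[0,0,0]],[[-0.4,0,-4.8],[0,0,0]],[[-0.7,0,-4.8],[0,0,0]],[[-0.8,0,-4.7],[0,0,0]],[[-1.1,0,-4.7],[0,0,0]],[[-1.3,0,-4.6],[0,0,0]],[[-1.5,0,-4.6],[0,0,0]],[[-1.7,0,-4.5],[0,0,0]],[[0,0,0],[0,0,0]]]'
```

```text
clock: 14.5
tool_pos: [0.4689, -0.0621, 0.2093]
tool_rot: [-3.141, 0.001, -2.823]
ft_force: [1.4, -5.1, -2.1]
width: 0.203
finger_force: 30.0
```

```bash
python3 -m creep '[[[-1.9,-0.5,-4.4],[0,0,0]],[[-2,-0.5,-4.3],[0,0,0]],[[-2.2,0,-4.2],[0,0,0]],[[-2.5,0,-4.2],[0,0,0]],[[-2.6,0,-4],[0,0,0]],[[-2.8,0,-3.9],[0,0,0]],[[-3,0,-3.8],[0,0,0]],[[-3.1,0,-3.7],[0,0,0]],[[-3.3,0,-3.5],[0,0,0]],[[-3.4,0,-3.4],[0,0,0]]]'
python3 -m creep '[[[0,0,0],[0,0,0]],[[0,0,0],[0,0,0]],[[0,0,0],[0,0,0]],[[0,0,0],[0,0,0]],[[0,0,0],[0,0,0]],[[0,0,0],[0,0,0]],[[0,0,0],[0,0,0]],[[0,0,0],[0,0,0]],[[0,0,0],[0,0,0]],[[0,0,0],[0,0,0]]]'
python3 post.py w9 .4603 -.0662 .1235
python3 - <<'E'
from h import *
from math import *
o=manip.get_obs();g=o["tool_pos"]-[0,0,.047]
ex=np.array([.950,.313,0]);O=np.array([.5268,-.0443,0])
print("tab x,z",ex@(g-O),g[2],"angle",degrees(atan2(g[2]-.12,.04-ex@(g-O)))-1.8, "r",hypot(g[2]-.12,.04-ex@(g-O)))
for n in("scene","side"): cv2.imwrite(f"pics/{n}1.png",manip.grab_frame(n)[:,:,::-1])
a=cv2.imread("pics/scene1.png")[110:260,220:420]; b=cv2.imread("pics/side1.png")[110:260,270:400]
cv2.imwrite("pics/end.png",np.hstack([cv2.resize(x,None,fx=2.4,fy=3.2 if 0 else 2.4,interpolation=cv2.INTER_CUBIC) for x in(a,b)]))
E
```

```text
clock: 15.5
tool_pos: [0.4943, -0.0548, 0.2482]
tool_rot: [-3.141, -0.001, -2.823]
ft_force: [2.0, -2.9, -4.8]
width: 0.206
finger_force: 30.0
clock: 16.5
tool_pos: [0.4943, -0.0547, 0.2482]
tool_rot: [-3.141, 0.0, -2.823]
ft_force: [1.9, -3.8, -3.5]
width: 0.204
finger_force: 30.0
t 16.5 tcp [ 0.4943 -0.0547  0.2482] [-3.1414  0.0004 -2.8227] shift mm [35.9747 -0.2227 77.6952] w 0.2035002454801751 F [ 1.9414 -3.7799 -3.5042] 30.000903010368347 yaw err 0.0006997841374782876
target px [312.9811 160.5818]
tab x,z -0.03411451694307 0.20119193133091517 angle 45.80920023305825 r 0.1099322124536237
```

View pics/end.png

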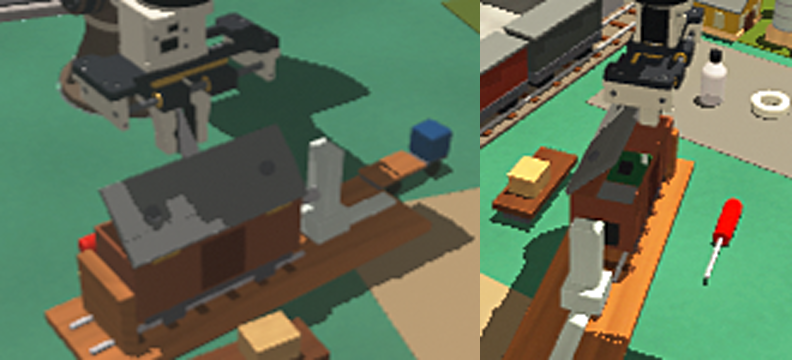

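The pictures show the roof held open by the tab, the van level between the stop and the pad, and the bystanders in place. The tab's position puts the roof at about 45.8 degrees at a radius of 110 mm, as expected.

```bash
python3 -c "
from plant import manip
print(manip.finish_job())"
```

```text
the job is handed in; nothing more can be done
None
```

I handed the job in at about 16.6 s, with the van clamped (pad pressed in about 7 mm, roughly 3.5 N) and the roof held by its tab at about 46 degrees; both figures are from the camera and arm position, and no verdict came back.

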